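# Hold the tea strainer over the amber glass for pouring

## Robot

A 6-joint arm with a two-finger parallel gripper is mounted at the origin on the work surface. World frame = base frame: x ahead of the robot, y to its left, z up, the work surface at z = 0. Lengths are in m, angles in degrees, forces in N, time in s.
With the tool pointing down it reaches from about 0.3 to 0.75 m from the base axis. Payload 8.5 kg.
Tool frame: the origin (TCP) lies at the very end of the fingers, on their centre line; the grasp point (between the pads) lies 19 mm behind it (hold_point_z is the distance from the TCP to the grasp point, in m); z points along the fingers, y is the direction in which the jaws open and shut (so a half turn about z gives the same grasp; the last joint's range is limited). The gripper opens to 85 mm and grips with 20 to 120 N. Pads are 22 mm wide; open, the fingers measure 114 mm over their backs; the gripper's body (76 mm by 85 mm) begins 54 mm behind the grasp point. The pads swing forward as they close: fully open they stand 13 mm farther back than shut.
Start: joints at [-83.784, 21.807, 74.336, -0, 83.858, -12.336], TCP at [0.175, -0.521, 0.231] pointing down, gripper open.
Joint ranges: [-178.18, 178.18], [-50.72, 133.34], [12.68, 142.11], [-81.47, 261.47], [9.98, 163.14], [-165.26, 165.26]. Speed limits (degrees/s): [136.94, 136.94, 180, 180, 180, 180].

## Interface

Orientations are given as a 3x3 rotation matrix whose columns are the frame's x, y, z axes.
In Python, from rig import observe, get_image, close_job, hold_point_z gives the robot as it stands. The module is installed in compiled form; this text tells all that it offers.
- The arm moves only by the tool jog_arm, never from a script. Its arguments are lists of equal length, an entry for each row: "travel": the shift along the world's x, y, z in m, a list of three; "dr": the turn, a rotation vector about the world's x, y, z in rad, a list of three. In form: {"travel": [[x, y, z], ...], "dr": [[rx, ry, rz], ...]}. A call has 1 to 20 rows; each row shifts and turns the commanded pose from where the row before left it; what a row does not reach is not made up. A row lasts 1/12 s, in which the tool goes at most 41.7 mm and 7.16 degrees, less where a joint would pass 70% of its speed; a pose out of reach is approached as far as the arm can. A call with a gripper value outside its range is refused whole. "jaw" is the finger opening in m, from 0 to 0.0854, set as the call begins (left out, the last holds). The fingers move at their own pace and stop on an object; "newtons" is the grip in N (left out, the last holds). Time passes only in rows, so rows that do not move let the fingers close. It gives the time, the measured TCP pose, the force and the opening at its end, in the units of the state.
- observe(): the state, without advancing time (a new reading comes with each control period).
- get_image(name): name is "scene" or "top" or "wrist"; returns a dict with "color" (480x640x3 uint8, red, green, blue), "fovy" (degrees; the focal length in pixels is half the picture's height over the tangent of half this angle, whatever the lens; pixels are square), "cx", "cy" (the principal point, pixels), "R" (3x3) and "t" (3): a world point X has camera coordinates R X + t. Camera axes: x right, y down, z forward; pixel columns grow to the right and rows downward; lengths in m; the calibration is good to about 2 mm. A picture is of the moment at which its call begins. There is no depth.
- close_job(): hands the job in, once; it reports no verdict.
The state is a dict: "time_s": time; "q": joint angles; "qvel": joint speeds; "joint_efforts": joint torques, N m; "position": TCP position; "tool_rot": TCP orientation; "ft_force": force on the tool from outside, world axes, zero at the start; "wrist_torque": the same for the moment, N m; "grip_width": finger opening in m.
Only numpy, scipy, OpenCV 4.12 (cv2) and the standard library are available. Lean on these libraries where they do the work, as an engineer would, in place of code of your own. Each camera call takes 0.05 s, during which the arm holds its last target.

## Task

I am about to pour tea: pull the half-open drawer the rest of the way out, take out the strainer with the green handle, and hold it level, mouth up, centred above the amber glass on the red tray, with its underside about 3 cm above the glass's rim. Finish while still holding it steady there, so that I can pour through it. Do not touch the glasses with the strainer or the gripper, leave the glasses, the tray, the teapot and the spoon rest where they stand, and leave the black-handled strainer and the spare lid in the drawer.

Things in the scene. Friction and masses are not known exactly. Their poses are not given: they have to be found in the camera images.
- strainer: GREEN-handled strainer: flat-bottomed steel basket 36 mm tall, 44 mm wide below, 60 mm at the rim, open on top, 60-130 g. Origin: centre of its underside, z up. Straight level handle along its -x, x = -28 to -92 mm, 14 mm wide, 12 mm tall, mid-height 30 mm above the underside. Lies flat in the drawer, left, middle or right, handle towards the drawer front within 0.2 rad.
- other_strainer: A strainer of the same shape and size with a BLACK handle, in another place in the drawer; it stays in the drawer. Axes and origin as for the green one.
- lid: Spare aluminium teapot lid, 72 mm wide, 32 mm tall with its knob, lying in the third place in the drawer; it stays in the drawer. The three places are about 85 mm apart from side to side. Origin: centre of its underside.
- chest_front (a point): Low pale wooden drawer unit fixed to the table, 300 mm deep, 370 wide, 100 tall, one wooden-fronted drawer. This point: middle of its front at table height, with the chest's axes: -x points out of the front, the way the drawer slides. Drawer floor 22 mm above the table, side walls up to 78 mm, front panel up to 88 mm; inside 255 mm deep, 328 mm wide.
- chest_drawer0 (a joint): How far the drawer is pulled out, in m: 0 shut, 0.213 fully out (stop). It starts half open, 0.07 to 0.10 out, with the baskets still under the top of the chest; slides with a light friction of a few N and stays where it is left.
- chest_drawer0_handle (a point): Middle of the drawer's handle: a straight level steel bar about 10 mm thick and 120 mm long, parallel to the chest's y, its axis 35 mm in front of the drawer's front and 62 mm above the table. It can be pinched from above.
- tray: Square red plastic tray, 230 x 230 mm, rim 18 mm tall, floor 5 mm thick, 0.7 kg, standing on the table. Origin: centre of its underside. The four glasses stand on it in a two by two pattern, about 100 mm apart.
- amber_glass: The AMBER tulip glass, on any of the tray's four places, standing upright; 90 mm tall, 46 mm wide at the foot, 55 mm at the belly, 44 mm at the waist, 58 mm at the rim, thin-walled, open at the top. Origin: centre of its underside, z up.
- amber_glass_rim (a point): Centre of the amber glass's mouth, at the height of its rim (90 mm above its underside, about 95 mm above the table).
- glass_a: A clear tulip glass on the tray, standing upright; 90 mm tall, 46 mm wide at the foot, 55 mm at the belly, 44 mm at the waist, 58 mm at the rim, thin-walled, open at the top. Origin: centre of its underside, z up.
- glass_b: A clear tulip glass on the tray, standing upright; 90 mm tall, 46 mm wide at the foot, 55 mm at the belly, 44 mm at the waist, 58 mm at the rim, thin-walled, open at the top. Origin: centre of its underside, z up.
- glass_c: A clear tulip glass on the tray, standing upright; 90 mm tall, 46 mm wide at the foot, 55 mm at the belly, 44 mm at the waist, 58 mm at the rim, thin-walled, open at the top. Origin: centre of its underside, z up.
- teapot: Tall aluminium teapot, 220 mm tall, 114 mm wide at the foot, black handle, spout along its own -x, reaching 112 mm from its axis; stands at the right of the table. Origin: centre of its underside.
- spoon_rest: Blue ceramic spoon rest, a shallow dish 108 mm wide and 16 mm tall, with a short tongue along its -x; stands at the right, nearer the robot than the chest. Origin: centre of its underside.
There are look-alikes about, which are no part of the job. Leave any purple look-alike of the glass_c alone.

How it is judged:
By the outcome, as a careful person would: the job done as asked, in the order asked, and still so for the second after the job is handed in, while the arm keeps its last pose, push and grip.
It also fails if it takes over 51 s, if anything falls off the work surface, if the arm or the gripper's body presses on something with over 40 N, if the wrist force passes 120 N, or if a joint passes its speed limit or range.

## Working session

There is one attempt and no reset: what is moved stays moved. The work goes in short steps, Python scripts to look and compute and a tool call to move; the robot and the scene stay as the last step left them, time stands still between calls to the robot, and variables do not carry over. Pictures are saved under pics/ and viewed, and the job is handed in when it is done.

Besides the shell and the picture viewer there is one more tool, called after "Request:" as name(argument=value, ...) on one line, values as JSON. jog_arm: Moves the arm, as the interface text tells. Its arguments: {"type":"object","properties":{"travel":{"type":"array"},"dr":{"type":"array"},"jaw":{"type":"number"},"newtons":{"type":"number"}},"required":["travel","dr"]}

```bash
mkdir -p pics
cat > h.py <<'E'
import numpy as np, cv2, json, os
from rig import observe, get_image, hold_point_z
def K(im):
    f=240/np.tan(np.radians(im["fovy"])/2); return f,im["cx"],im["cy"]
def ray(im,u,v):
    f,cx,cy=K(im);R=np.array(im["R"]);t=np.array(im["t"])
    o=-R.T@t; d=R.T@np.array([(u-cx)/f,(v-cy)/f,1.]); return o,d/np.linalg.norm(d)
def onz(im,u,v,z):
    o,d=ray(im,u,v); return o+d*(z-o[2])/d[2]
def proj(im,X):
    f,cx,cy=K(im); c=np.array(im["R"])@np.array(X)+np.array(im["t"]); return cx+f*c[0]/c[2],cy+f*c[1]/c[2]
def save(im,n): cv2.imwrite("pics/"+n,im["color"][:,:,::-1])
E
python3 - <<'E'
from h import *
print(hold_point_z); print(observe())
for n in ["scene","top","wrist"]:
    im=get_image(n); save(im,n+"0.png"); print(n,im["fovy"],im["cx"],im["cy"],np.round(im["R"],3).tolist(),np.round(im["t"],3))
    import pickle; pickle.dump(im,open(n+"0.pkl","wb"))
E
```

```text
0.0187
{'time_s': 0.0, 'q': array([-8.37835506e+01,  2.18401828e+01,  7.43846515e+01,  8.01043458e-04,
        8.38578620e+01, -1.23363341e+01]), 'qvel': array([-0.01338671,  0.01124228,  0.01671574, -0.0003157 , -0.02637649,
        0.01919326]), 'joint_efforts': array([ 2.53971530e-04, -4.48458159e+01, -2.31274849e+01, -1.86073721e-04,
        4.84209406e-03,  5.02536159e-05]), 'position': array([ 0.1749619 , -0.52112162,  0.23071995]), 'tool_rot': array([[ 9.48031439e-01,  3.18176634e-01, -1.42471150e-04],
       [ 3.18176503e-01, -9.48030406e-01,  1.43634233e-03],
       [ 3.21943586e-04, -1.40702866e-03, -9.99998958e-01]]), 'ft_force': array([0.97371801, 0.25427057, 0.22306959]), 'wrist_torque': array([ 0.03539936, -0.02510621,  0.03695015]), 'grip_width': 0.08547207912126974}
scene 56.19847468739235 323.0010796344958 241.75671612174457 [[0.761, 0.649, -0.0], [0.508, -0.596, -0.621], [-0.403, 0.472, -0.784]] [-0.319 -0.278  1.337]
top 49.42338224377886 318.31550695064317 238.65523195758198 [[-0.029, -0.999, -0.019], [-0.992, 0.031, -0.119], [0.119, 0.016, -0.993]] [-0.082  0.491  1.241]
wrist 58.7779012154439 325.74089884086317 237.8289131151145 [[0.319, -0.948, -0.002], [-0.911, -0.307, 0.276], [-0.263, -0.086, -0.961]] [-0.55  -0.035  0.379]
```

View pics/scene0.png

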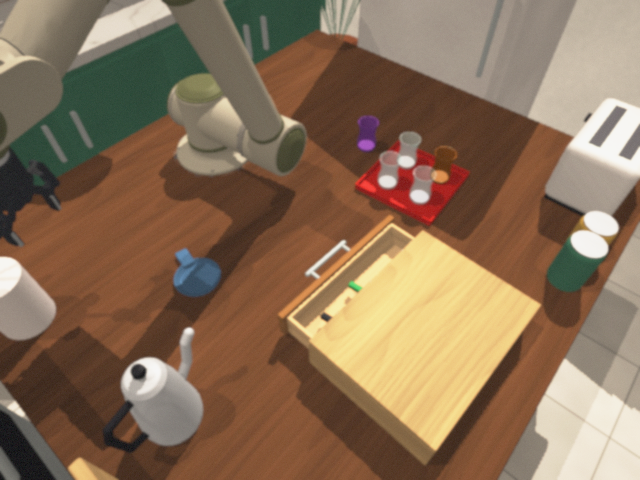

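View pics/top0.png

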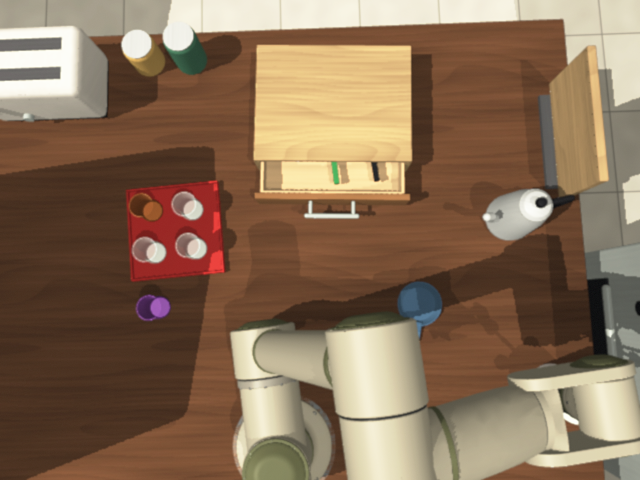

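View pics/wrist0.png

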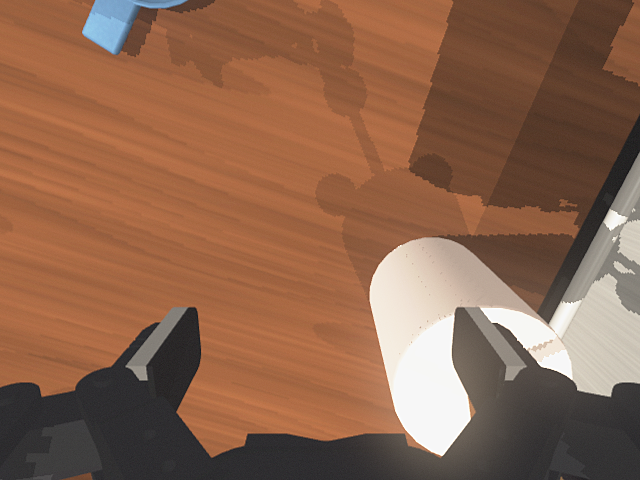

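Run:
```python
from h import *
import pickle
T=pickle.load(open("top0.pkl","rb"));S=pickle.load(open("scene0.pkl","rb"))
print("cam",ray(T,0,0)[0],ray(S,0,0)[0])
def crop(im,x0,y0,x1,y1,s,n):
    cv2.imwrite("pics/"+n,cv2.resize(im["color"][y0:y1,x0:x1,::-1],None,fx=s,fy=s,interpolation=cv2.INTER_CUBIC))
crop(T,250,140,420,230,4.5,"c1.png");crop(T,110,170,240,325,3.8,"c2.png");crop(S,340,100,480,230,4.5,"c3.png")
for p in [(306,216),(357,216)]: print("bar",onz(T,*p,.067))
for p in [(257,45),(411,45),(254,160),(411,162)]: print("top",onz(T,*p,.1))
print("amber",onz(T,141,205,.095),onz(S,445,152,.095))
print("spoon",onz(T,420,303,.01))
```

```text
cam [ 0.33719639 -0.11661471  1.28889806] [ 0.92339759 -0.59019318  0.87447593]
bar [ 0.53895331 -0.06965829  0.067     ]
bar [ 0.53504839 -0.19049163  0.067     ]
top [0.95417582 0.03613582 0.1       ]
top [ 0.93974094 -0.33328293  0.1       ]
top [0.67030113 0.04748895 0.1       ]
top [ 0.65289185 -0.31888059  0.1       ]
amber [0.57285082 0.31464901 0.095     ] [0.57084109 0.31688552 0.095     ]
spoon [ 0.32589485 -0.33835376  0.01      ]
```

View pics/c1.png

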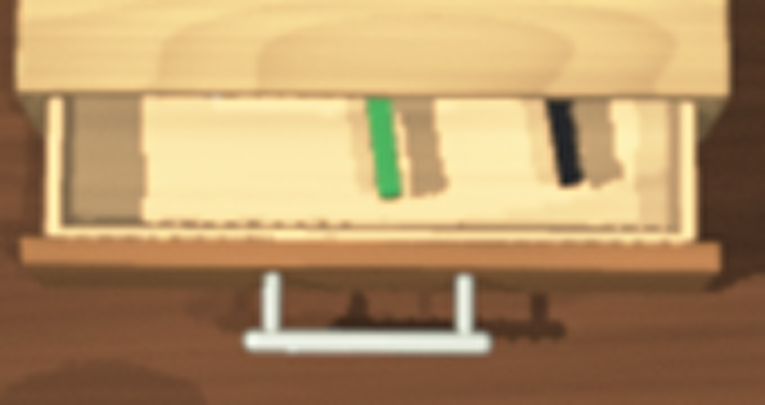

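View pics/c2.png

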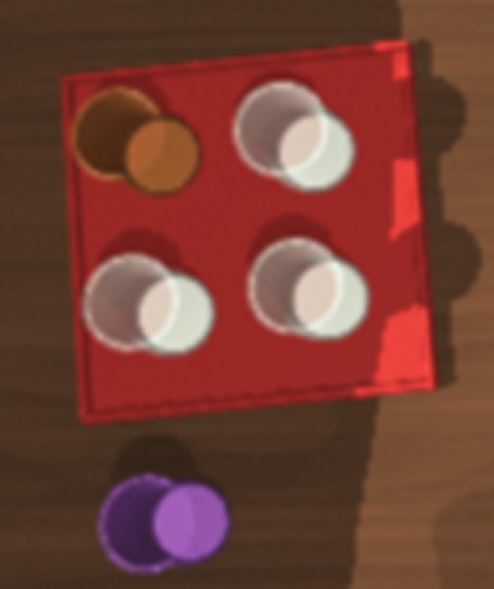

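View pics/c3.png

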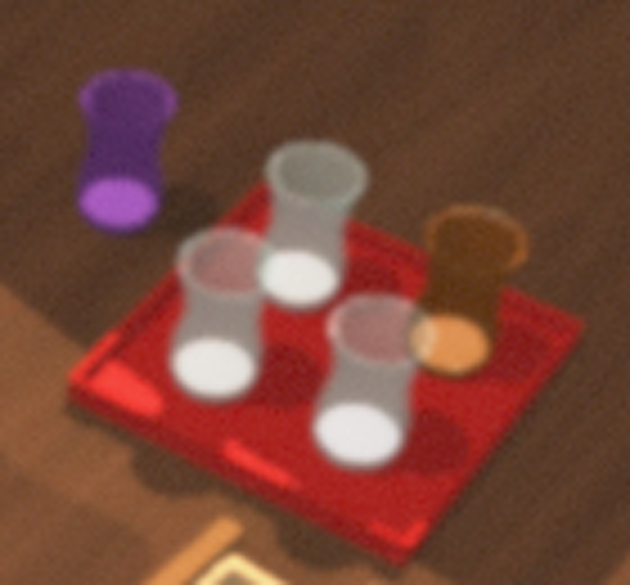

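Request:
jog_arm(travel=[[0, 0, 0.02], [0, 0, 0.02], [0.024, 0.026, -0.005], [0.024, 0.026, -0.005], [0.024, 0.026, -0.005], [0.024, 0.026, -0.005], [0.024, 0.026, -0.005], [0.024, 0.026, -0.005], [0.024, 0.026, -0.005], [0.024, 0.026, -0.005], [0.024, 0.026, -0.005], [0.024, 0.026, -0.005], [0.024, 0.026, -0.005], [0.024, 0.026, -0.005], [0.024, 0.026, -0.005], [0.024, 0.026, -0.005], [0.024, 0.026, -0.005], [0, 0, 0], [0, 0, 0]], dr=[[0, 0, 0], [0, 0, 0], [0, 0, 0.08], [0, 0, 0.08], [0, 0, 0.08], [0, 0, 0.08], [0, 0, 0.08], [0, 0, 0.08], [0, 0, 0.08], [0, 0, 0.08], [0, 0, 0.08], [0, 0, 0.08], [0, 0, 0.08], [0, 0, 0.08], [0, 0, 0.08], [0, 0, 0.08], [0, 0, 0.08], [0, 0, 0], [0, 0, 0]], jaw=0.026, newtons=40)

```text
time_s: 1.73
position: [0.5355, -0.13, 0.1956]
tool_rot: [[0.044, 0.999, -0.001], [0.999, -0.044, 0.001], [0.0, -0.001, -1.0]]
ft_force: [0.3, 0.8, 1.3]
grip_width: 0.0261
```

Run:
```python
from h import *
import pickle
im=get_image("wrist");save(im,"w1.png");pickle.dump(im,open("w1.pkl","wb"))
o=observe();print(o["time_s"],o["position"],o["tool_rot"].round(3).tolist(),o["grip_width"],o["ft_force"])
```

```text
1.7833 [ 0.5349247  -0.13105823  0.19591774] [[0.046, 0.999, -0.001], [0.999, -0.046, 0.0], [0.0, -0.001, -1.0]] 0.02585750959682021 [ 0.03439763 -0.51906333  0.78972419]
```

View pics/w1.png

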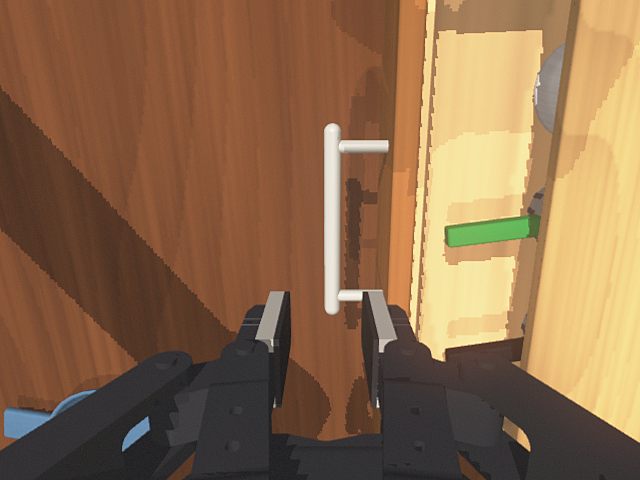

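Run:
```python
from h import *
import pickle
im=pickle.load(open("w1.pkl","rb"))
a,b=onz(im,332,127,.062),onz(im,332.5,311,.062);print(a,b,(a+b)/2,np.linalg.norm(a-b),(a-b)[0]/(a-b)[1])
for p in [(447,226),(447,246),(536,216),(536,238)]: print(onz(im,*p,.058))
print("panel",onz(im,388,300,.088),onz(im,401,60,.088),onz(im,545,200,.1))
```

```text
[ 0.54324793 -0.06778556  0.062     ] [ 0.53862783 -0.19356598  0.062     ] [ 0.54093788 -0.13067577  0.062     ] 0.12586524677054375 0.03673144958414049
[ 0.61838208 -0.13599083  0.058     ]
[ 0.61887129 -0.15016218  0.058     ]
[ 0.6777781  -0.13161605  0.058     ]
[ 0.67918958 -0.14704918  0.058     ]
panel [ 0.5742705  -0.17490972  0.088     ] [ 0.5818079  -0.03355829  0.088     ] [ 0.66130541 -0.11191292  0.1       ]
```

Request:
jog_arm(travel=[[0.005, 0, -0.025], [0, 0, -0.025], [0, 0, -0.025], [0, 0, -0.025], [0, 0, -0.02], [0, 0, -0.02], [0, 0, -0.013], [0, 0, 0], [0, 0, 0]], dr=[[0, 0, 0.005], [0, 0, 0], [0, 0, 0], [0, 0, 0], [0, 0, 0], [0, 0, 0], [0, 0, 0], [0, 0, 0], [0, 0, 0]])

```text
time_s: 2.53
position: [0.54, -0.1329, 0.0441]
tool_rot: [[0.045, 0.999, 0.002], [0.999, -0.045, -0.001], [-0.001, 0.002, -1.0]]
ft_force: [0.7, -0.4, -0.1]
grip_width: 0.0255
```

Request:
jog_arm(travel=[[0, 0, 0], [0, 0, 0], [0, 0, 0], [0, 0, 0], [0, 0, 0]], dr=[[0, 0, 0], [0, 0, 0], [0, 0, 0], [0, 0, 0], [0, 0, 0]], jaw=0.0)

```text
time_s: 2.95
position: [0.5401, -0.1325, 0.0438]
tool_rot: [[0.042, 0.999, 0.001], [0.999, -0.042, -0.002], [-0.002, 0.001, -1.0]]
ft_force: [-1.8, -6.2, 3.9]
grip_width: 0.0097
```

Request:
jog_arm(travel=[[-0.005, 0.0002, 0], [-0.01, 0.0004, 0], [-0.012, 0.0005, 0], [-0.012, 0.0005, 0], [-0.012, 0.0005, 0], [-0.012, 0.0005, 0], [-0.012, 0.0005, 0], [-0.012, 0.0005, 0], [-0.01, 0.0004, 0], [-0.006, 0.0002, 0], [0, 0, 0]], dr=[[0, 0, 0], [0, 0, 0], [0, 0, 0], [0, 0, 0], [0, 0, 0], [0, 0, 0], [0, 0, 0], [0, 0, 0], [0, 0, 0], [0, 0, 0], [0, 0, 0]])

```text
time_s: 3.87
position: [0.4365, -0.1281, 0.0438]
tool_rot: [[0.042, 0.999, 0.001], [0.999, -0.042, -0.002], [-0.002, 0.001, -1.0]]
ft_force: [-1.8, -5.1, 3.6]
grip_width: 0.0096
```

Request:
jog_arm(travel=[[-0.003, 0.0001, 0], [-0.003, 0.0001, 0], [-0.003, 0.0001, 0], [-0.003, 0.0001, 0]], dr=[[0, 0, 0], [0, 0, 0], [0, 0, 0], [0, 0, 0]])

```text
time_s: 4.2
position: [0.4256, -0.1277, 0.0438]
tool_rot: [[0.042, 0.999, 0.002], [0.999, -0.042, -0.002], [-0.002, 0.002, -1.0]]
ft_force: [0.9, -4.8, 3.7]
grip_width: 0.0094
```

Request:
jog_arm(travel=[[-0.002, 0.0001, 0], [-0.002, 0.0001, 0], [-0.002, 0.0001, 0], [-0.002, 0.0001, 0]], dr=[[0, 0, 0], [0, 0, 0], [0, 0, 0], [0, 0, 0]])

```text
time_s: 4.53
position: [0.4177, -0.1273, 0.0438]
tool_rot: [[0.042, 0.999, 0.002], [0.999, -0.042, -0.002], [-0.002, 0.002, -1.0]]
ft_force: [0.3, -5.6, 3.9]
grip_width: 0.0096
```

Request:
jog_arm(travel=[[-0.002, 0.0001, 0], [-0.002, 0.0001, 0]], dr=[[0, 0, 0], [0, 0, 0]])

```text
time_s: 4.7
position: [0.4137, -0.1272, 0.0438]
tool_rot: [[0.042, 0.999, 0.002], [0.999, -0.042, -0.002], [-0.002, 0.002, -1.0]]
ft_force: [1.1, -6.0, 3.3]
grip_width: 0.0099
```

Request:
jog_arm(travel=[[-0.002, 0.0001, 0], [-0.002, 0.0001, 0]], dr=[[0, 0, 0], [0, 0, 0]])

```text
time_s: 4.87
position: [0.4097, -0.127, 0.0437]
tool_rot: [[0.042, 0.999, 0.002], [0.999, -0.042, -0.002], [-0.002, 0.002, -1.0]]
ft_force: [0.6, -5.9, 4.3]
grip_width: 0.0094
```

Request:
jog_arm(travel=[[-0.002, 0.0001, 0], [-0.002, 0.0001, 0]], dr=[[0, 0, 0], [0, 0, 0]])

```text
time_s: 5.03
position: [0.4058, -0.1269, 0.0438]
tool_rot: [[0.042, 0.999, 0.002], [0.999, -0.042, -0.002], [-0.002, 0.003, -1.0]]
ft_force: [1.4, -5.8, 4.1]
grip_width: 0.0094
```

Request:
jog_arm(travel=[[-0.002, 0.0001, 0], [-0.001, 0, 0]], dr=[[0, 0, 0], [0, 0, 0]])

```text
time_s: 5.2
position: [0.4027, -0.1267, 0.0438]
tool_rot: [[0.042, 0.999, 0.002], [0.999, -0.042, -0.002], [-0.002, 0.002, -1.0]]
ft_force: [1.5, -6.1, 3.2]
grip_width: 0.0094
```

Run:
```python
from h import *
import pickle
im=get_image("top");save(im,"t2.png")
for p in [(254,160),(411,162)]: print(onz(im,*p,.1))
im=get_image("wrist");save(im,"w2.png")
```

```text
[0.67030113 0.04748895 0.1       ]
[ 0.65289185 -0.31888059  0.1       ]
```

View pics/t2.png

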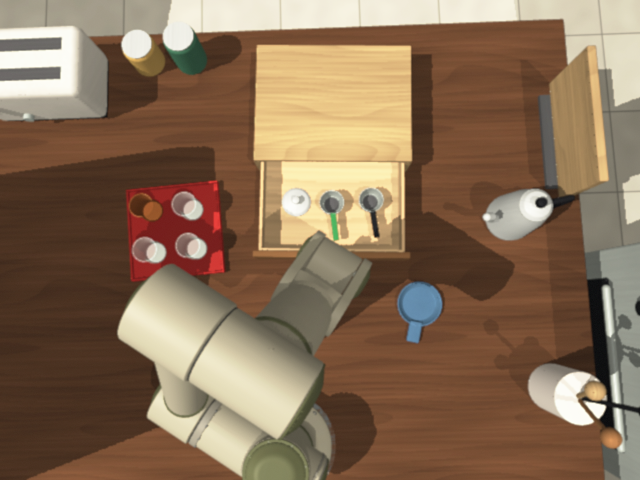

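View pics/w2.png

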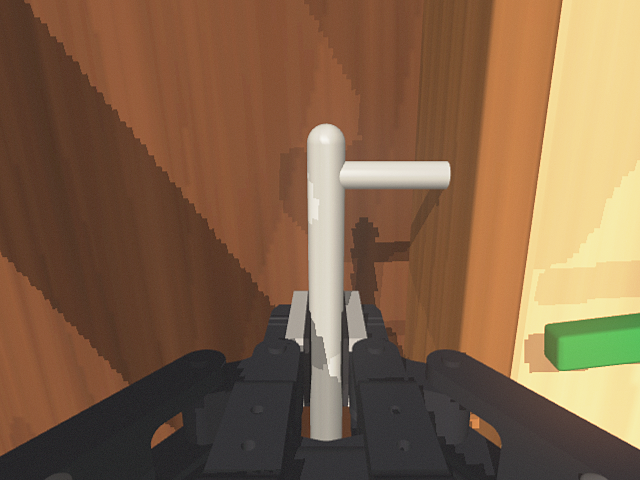

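Request:
jog_arm(travel=[[-0.0015, 0.0001, 0], [-0.0015, 0.0001, 0], [0, 0, 0]], dr=[[0, 0, 0], [0, 0, 0], [0, 0, 0]])

```text
time_s: 5.55
position: [0.4007, -0.1267, 0.0438]
tool_rot: [[0.043, 0.999, 0.005], [0.999, -0.043, -0.003], [-0.002, 0.005, -1.0]]
ft_force: [5.5, -5.2, 0.6]
grip_width: 0.0093
```

Request:
jog_arm(travel=[[-0.0015, 0.0001, 0], [-0.0015, 0.0001, 0], [0, 0, 0]], dr=[[0, 0, 0], [0, 0, 0], [0, 0, 0]])

```text
time_s: 5.8
position: [0.4006, -0.1268, 0.0439]
tool_rot: [[0.044, 0.999, 0.011], [0.999, -0.044, -0.003], [-0.003, 0.012, -1.0]]
ft_force: [24.0, 1.6, -11.3]
grip_width: 0.0093
```

Request:
jog_arm(travel=[[-0.0015, 0.0001, 0], [-0.0015, 0.0001, 0], [0, 0, 0]], dr=[[0, 0, 0], [0, 0, 0], [0, 0, 0]])

```text
time_s: 6.05
position: [0.4005, -0.1269, 0.044]
tool_rot: [[0.045, 0.999, 0.018], [0.999, -0.045, -0.004], [-0.003, 0.018, -1.0]]
ft_force: [40.9, 9.3, -22.0]
grip_width: 0.0094
```

Request:
jog_arm(travel=[[0.004, 0, 0], [0.004, 0, 0]], dr=[[0, 0, 0], [0, 0, 0]])

```text
time_s: 6.22
position: [0.4026, -0.1267, 0.0437]
tool_rot: [[0.041, 0.999, 0.003], [0.999, -0.041, -0.004], [-0.003, 0.003, -1.0]]
ft_force: [-2.2, -12.2, 3.5]
grip_width: 0.0097
```

Request:
jog_arm(travel=[[0, 0, 0], [0, 0, 0], [0, 0, 0]], dr=[[0, 0, 0], [0, 0, 0], [0, 0, 0]], jaw=0.026)

```text
time_s: 6.47
position: [0.4004, -0.1245, 0.0431]
tool_rot: [[0.042, 0.999, -0.001], [0.999, -0.042, 0.001], [0.001, -0.001, -1.0]]
ft_force: [0.2, -0.0, 0.0]
grip_width: 0.0262
```

Request:
jog_arm(travel=[[0, 0, 0.01], [0, 0, 0.02], [0, 0, 0.025], [0, 0, 0.025], [0, 0, 0.025], [0.01, 0, 0.025], [0.01, 0, 0.025], [0.01, 0, 0.025], [0.01, -0.002, 0.01], [0.01, -0.002, 0], [0.01, -0.002, 0], [0, 0, 0], [0, 0, 0], [0, 0, 0], [0, 0, 0], [0, 0, 0], [0, 0, 0], [0, 0, 0], [0, 0, 0], [0, 0, 0]], dr=[[0, 0, 0], [0, 0, 0], [0, 0, 0], [0, 0, 0], [0, 0, -0.1], [0, 0, -0.1], [0, 0, -0.1], [0, 0, -0.1], [0, 0, -0.1], [0, 0, -0.1], [0, 0, -0.1], [0, 0, -0.1], [0, 0, -0.1], [0, 0, -0.1], [0, 0, -0.1], [0, 0, -0.1], [0, 0, -0.1], [0, 0, -0.1], [0, 0, -0.066], [0, 0, 0]])

```text
time_s: 8.13
position: [0.4605, -0.1307, 0.2329]
tool_rot: [[0.998, 0.061, -0.001], [0.061, -0.998, 0.001], [-0.001, -0.001, -1.0]]
ft_force: [-0.5, -0.4, -0.3]
grip_width: 0.0261
```

Run:
```python
from h import *
import pickle
im=get_image("wrist");save(im,"w3.png");pickle.dump(im,open("w3.pkl","wb"))
t=get_image("top");save(t,"t3.png");pickle.dump(t,open("t3.pkl","wb"))
t=get_image("scene");save(t,"s3.png")
o=observe();print(o["time_s"],o["position"],o["tool_rot"].round(3).tolist(),o["grip_width"],o["ft_force"],o["q"])
```

```text
8.2833 [ 0.46073302 -0.13090692  0.2330998 ] [[0.998, 0.065, -0.001], [0.065, -0.998, 0.001], [-0.001, -0.001, -1.0]] 0.025980776385292163 [-0.09133759  0.736448    0.13409562] [-3.00673469e+01  1.46023889e+01  8.48567099e+01  9.84385294e-03
  8.05829243e+01  5.62079071e+01]
```

View pics/w3.png

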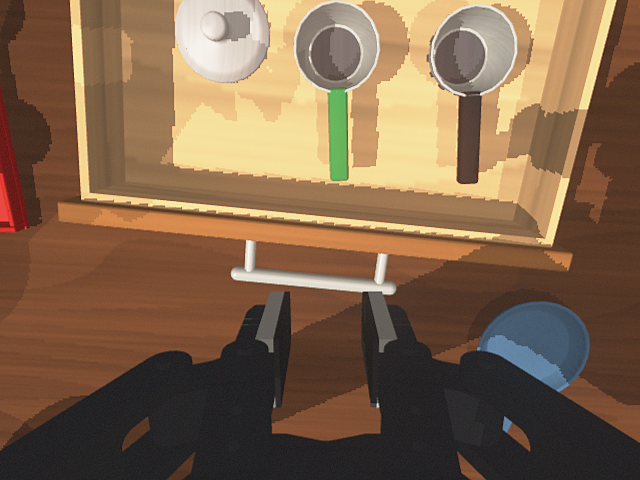

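View pics/s3.png

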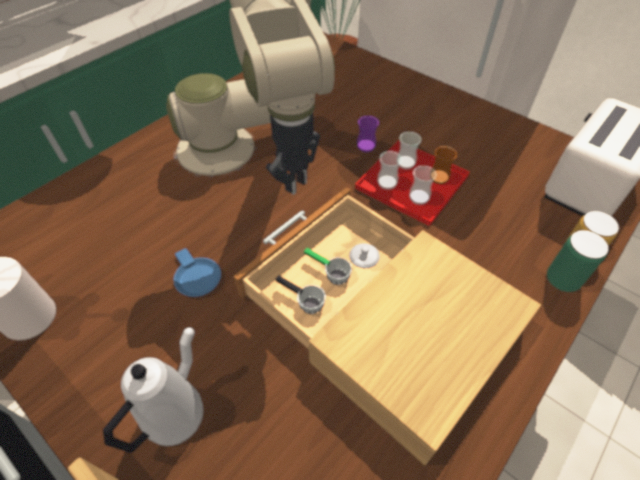

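Run:
```python
from h import *
import pickle
for n in ["w3","t3"]:
    im=pickle.load(open(n+".pkl","rb"))
    hsv=cv2.cvtColor(im["color"],cv2.COLOR_RGB2HSV)
    m=cv2.inRange(hsv,(50,100,60),(75,255,255))
    if n=="t3": m[:150]=0
    c=max(cv2.findContours(m,0,1)[0],key=cv2.contourArea)
    r=cv2.minAreaRect(c);print(n,r)
    ce=np.array(r[0]);b=cv2.boxPoints(r)
    # axis by long edges
    b=b[np.argsort(b[:,1])];hi=b[:2].mean(0);lo=b[2:].mean(0)
    A=onz(im,*lo,.056);B=onz(im,*hi,.056);print("tip",A,"root",B,"len",np.linalg.norm(B-A),"yaw",np.arctan2((B-A)[1],(B-A)[0]))
    d=(B-A)/np.linalg.norm(B-A);print("centre",A+.092*d,"hold-62",A+.03*d)
im=pickle.load(open("w3.pkl","rb"))
for p in [(337,47),(294,47),(380,47),(337,2)]:print(onz(im,*p,.058))
print("bar",onz(im,233,272,.062),onz(im,396,289,.062))
```

```text
w3 ((338.064697265625, 133.9588165283203), (92.09968566894531, 18.020076751708984), 88.49256896972656)
tip [ 0.48570562 -0.13990186  0.056     ] root [ 0.55056649 -0.13363289  0.056     ] len 0.06516312147543638 yaw 0.0963533294718475
centre [ 0.57727889 -0.13105106  0.056     ] hold-62 [ 0.51556647 -0.13701573  0.056     ]Traceback (most recent call last):
  File "<stdin>", line 8, in <module>
ValueError: max() iterable argument is empty
```

Run:
```python
from h import *
import pickle
im=pickle.load(open("w3.pkl","rb"))
for p in [(337,47),(294,47),(380,47),(337,2),(337,92)]:print(onz(im,*p,.058))
print("bar",onz(im,233,272,.062),onz(im,396,289,.062))
im=pickle.load(open("t3.pkl","rb"))
print(onz(im,331,202,.058),onz(im,335,239,.056))
```

```text
[ 0.57686252 -0.13188261  0.058     ]
[ 0.57506788 -0.10250085  0.058     ]
[ 0.57865652 -0.16125394  0.058     ]
[ 0.60443818 -0.12998759  0.058     ]
[ 0.5477542  -0.13388295  0.058     ]
bar [ 0.40958497 -0.06178391  0.062     ] [ 0.40322249 -0.19047282  0.062     ]
[ 0.5724574  -0.13012657  0.058     ] [ 0.48314805 -0.13679552  0.056     ]
```

Request:
jog_arm(travel=[[0.02, -0.002, 0], [0.02, -0.002, -0.02], [0.012, -0.002, -0.03], [0, 0, -0.03], [0, 0, -0.03], [0, 0, -0.03], [0, 0, -0.02], [0, 0, -0.02], [0, 0, -0.012], [0, 0, 0], [0, 0, 0]], dr=[[0, 0, 0.025], [0, 0, 0], [0, 0, 0], [0, 0, 0], [0, 0, 0], [0, 0, 0], [0, 0, 0], [0, 0, 0], [0, 0, 0], [0, 0, 0], [0, 0, 0]], jaw=0.036)

```text
time_s: 9.2
position: [0.5129, -0.137, 0.0412]
tool_rot: [[0.996, 0.089, -0.001], [0.089, -0.996, 0.001], [-0.001, -0.001, -1.0]]
ft_force: [-0.1, 0.2, -0.1]
grip_width: 0.0365
```

Run:
```python
from h import *
im=get_image("wrist");save(im,"w4.png")
o=observe();print(o["time_s"],o["position"],o["tool_rot"].round(3).tolist(),o["grip_width"],o["ft_force"])
```

```text
9.25 [ 0.5133002  -0.13722987  0.04190794] [[0.996, 0.089, 0.001], [0.089, -0.996, -0.0], [0.001, 0.0, -1.0]] 0.03634564839832413 [-0.65613597  0.60992234  0.69139672]
```

View pics/w4.png

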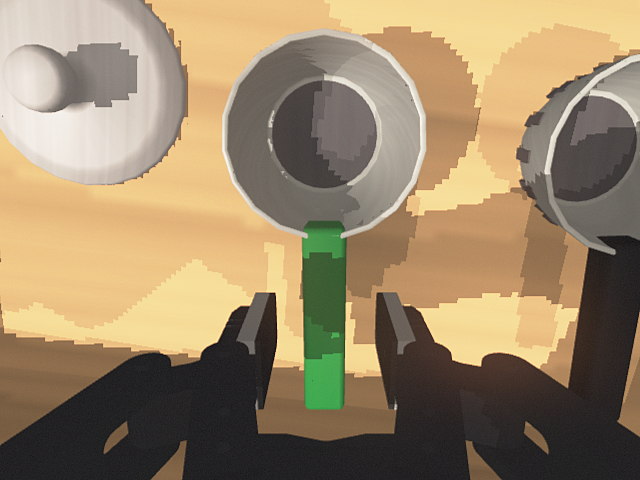

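Request:
jog_arm(travel=[[0, 0, -0.005], [0, 0, -0.004], [0, 0, 0]], dr=[[0, 0, 0], [0, 0, 0], [0, 0, 0]])

```text
time_s: 9.5
position: [0.5128, -0.137, 0.0321]
tool_rot: [[0.996, 0.088, -0.0], [0.088, -0.996, 0.0], [-0.0, -0.0, -1.0]]
ft_force: [1.0, 0.4, -0.1]
grip_width: 0.036
```

Request:
jog_arm(travel=[[0, 0, 0], [0, 0, 0], [0, 0, 0], [0, 0, 0], [0, 0, 0]], dr=[[0, 0, 0], [0, 0, 0], [0, 0, 0], [0, 0, 0], [0, 0, 0]], jaw=0.0, newtons=60)

```text
time_s: 9.92
position: [0.5131, -0.1371, 0.0326]
tool_rot: [[0.996, 0.088, 0.0], [0.088, -0.996, -0.0], [0.0, 0.0, -1.0]]
ft_force: [-0.1, -0.7, 1.3]
grip_width: 0.0132
```

Request:
jog_arm(travel=[[0, 0, 0.005], [0, 0, 0.01], [0, 0, 0.015], [0, 0, 0.02], [0, 0, 0.025], [0, 0, 0.025], [0, 0, 0.025], [0, 0, 0.025], [0, 0, 0.025], [0, 0, 0.015], [0, 0, 0]], dr=[[0, 0, 0], [0, 0, 0], [0, 0, 0], [0, 0, 0], [0, 0, 0], [0, 0, 0], [0, 0, 0], [0, 0, 0], [0, 0, 0], [0, 0, 0], [0, 0, 0]])

```text
time_s: 10.83
position: [0.5139, -0.1375, 0.2263]
tool_rot: [[0.996, 0.088, 0.006], [0.088, -0.996, -0.003], [0.006, 0.004, -1.0]]
ft_force: [0.6, -0.3, -0.7]
grip_width: 0.0132
```

Run:
```python
from h import *
import pickle
for n in ["wrist","scene","top"]:
    im=get_image(n);save(im,n+"5.png");pickle.dump(im,open(n+"5.pkl","wb"))
o=observe();print(o["time_s"],o["position"],o["tool_rot"].round(3).tolist(),o["grip_width"],o["ft_force"])
```

```text
10.9833 [ 0.5124192  -0.13683657  0.22148031] [[0.996, 0.088, -0.001], [0.088, -0.996, 0.001], [-0.001, -0.001, -1.0]] 0.013114572043609399 [ 0.86788705  0.55048865 -1.01718662]
```

View pics/wrist5.png

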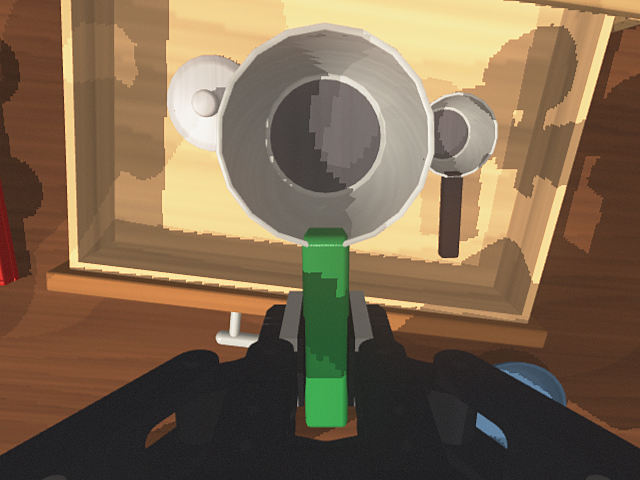

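View pics/scene5.png

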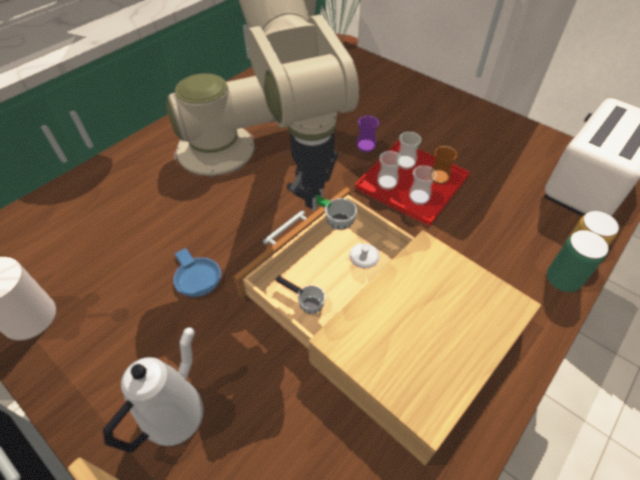

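Run:
```python
from h import *
import pickle
im=pickle.load(open("wrist5.pkl","rb"))
P=np.array([.51242,-.13684]);c,s=np.cos(.088),np.sin(.088)
def loc(p): d=p[:2]-P; return np.array([c*d[0]+s*d[1],-s*d[0]+c*d[1]])*1000
for nm,z,pts in [("rim",.247,[(218,135),(434,135),(326,23),(326,245)]),("bot",.2115,[(268,135),(383,135),(325,76),(325,194)]),("handle",.247,[(306,427),(348,427),(305,245),(347,245)])]:
    L=[loc(onz(im,*p,z)) for p in pts]; print(nm,np.round(L,1).tolist(),np.mean(L,0).round(1))
# same for w4-like: 
S=pickle.load(open("scene5.pkl","rb"));save
for z,p in [(.247,(341,208))]: print(onz(S,*p,z))
cv2.imwrite("pics/s5c.png",cv2.resize(S["color"][130:270,270:410,::-1],None,fx=4.2,fy=4.2,interpolation=cv2.INTER_CUBIC))
```

```text
rim [[67.4, 28.2], [67.4, -31.7], [95.6, -1.7], [35.6, -1.7]] [66.5 -1.7]
bot [[66.0, 18.9], [66.1, -22.3], [85.9, -1.5], [44.7, -1.5]] [65.7 -1.6]
handle [[-28.7, 5.0], [-28.7, -9.2], [35.6, 4.5], [35.6, -8.0]] [ 3.5 -1.9]
[ 0.57339163 -0.12767682  0.247     ]
```

View pics/s5c.png

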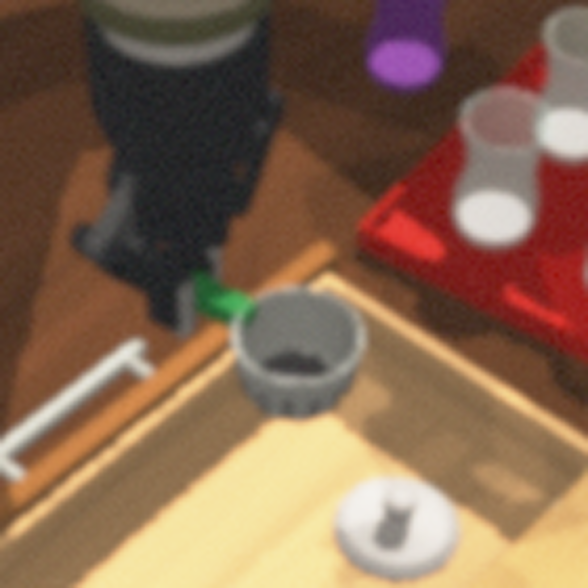

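Request:
jog_arm(travel=[[0, 0.01, 0], [0, 0.018, 0], [0, 0.025, 0], [0, 0.025, 0], [0, 0.025, 0], [0, 0.025, 0], [0, 0.025, 0], [0, 0.025, 0], [0, 0.025, 0], [0, 0.025, 0], [0.001, 0.025, 0], [0.001, 0.025, 0], [0.001, 0.025, 0], [0, 0.025, 0], [0, 0.025, 0], [0, 0.025, 0], [0, 0.025, 0], [0, 0.012, 0], [0, 0.006, 0], [0, 0, 0]], dr=[[0, 0, 0], [0, 0, 0.012], [0, 0, 0.025], [0, 0, 0.025], [0, 0, 0.025], [0, 0, 0.025], [0, 0, 0.025], [0, 0, 0.025], [0, 0, 0.025], [0, 0, 0.025], [0, 0, 0.025], [0, 0, 0.025], [0, 0, 0.025], [0, 0, 0.025], [0, 0, 0.025], [0, 0, 0.025], [0, 0, 0.025], [0, 0, 0.025], [0, 0, 0], [0, 0, 0]])

```text
time_s: 12.65
position: [0.5155, 0.2846, 0.2215]
tool_rot: [[0.877, 0.48, -0.001], [0.48, -0.877, -0.0], [-0.001, -0.0, -1.0]]
ft_force: [-0.1, 0.3, -0.8]
grip_width: 0.0133
```

Request:
jog_arm(travel=[[0, 0, -0.005], [0, 0, -0.012], [0, 0, -0.015], [0, 0, -0.01], [0, 0, -0.006], [0, 0, 0], [0, 0, 0], [0, 0, 0]], dr=[[0, 0, 0], [0, 0, 0], [0, 0, 0], [0, 0, 0], [0, 0, 0], [0, 0, 0], [0, 0, 0], [0, 0, 0]])

```text
time_s: 13.32
position: [0.5164, 0.2838, 0.1751]
tool_rot: [[0.878, 0.479, 0.001], [0.479, -0.878, 0.0], [0.001, 0.0, -1.0]]
ft_force: [-0.3, 0.7, -1.8]
grip_width: 0.0126
```

Run:
```python
from h import *
import pickle
for n in ["wrist","scene","top"]:
    im=get_image(n);save(im,n+"6.png");pickle.dump(im,open(n+"6.pkl","wb"))
    x0,y0={"scene":(360,70),"top":(90,150),"wrist":(0,0)}[n]
    if n!="wrist": cv2.imwrite("pics/%s6c.png"%n,cv2.resize(im["color"][y0:y0+150,x0:x0+150,::-1],None,fx=4,fy=4,interpolation=cv2.INTER_CUBIC))
o=observe();print(o["time_s"],o["position"],o["tool_rot"].round(3).tolist(),o["grip_width"],o["ft_force"],o["q"])
```

```text
13.4667 [0.5161987  0.28396336 0.17494515] [[0.878, 0.479, 0.001], [0.479, -0.878, 0.0], [0.001, 0.0, -1.0]] 0.01309550592080864 [ 0.54363458 -0.52097015 -0.9165703 ] [1.73111053e+01 2.82047150e+01 7.33150887e+01 1.52059680e-04
 7.84127636e+01 7.86742930e+01]
```

View pics/wrist6.png

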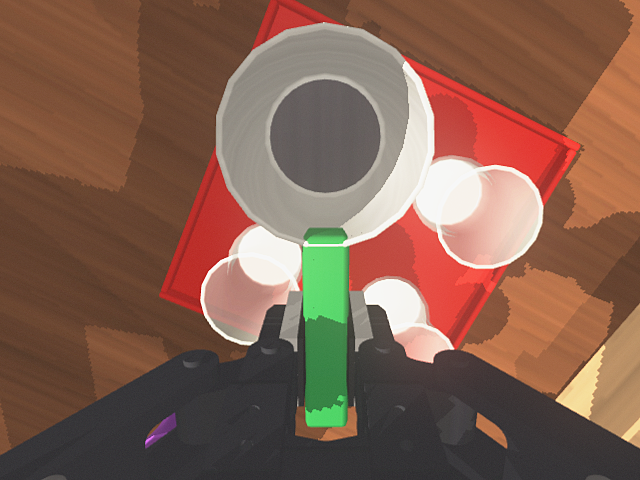

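View pics/scene6c.png

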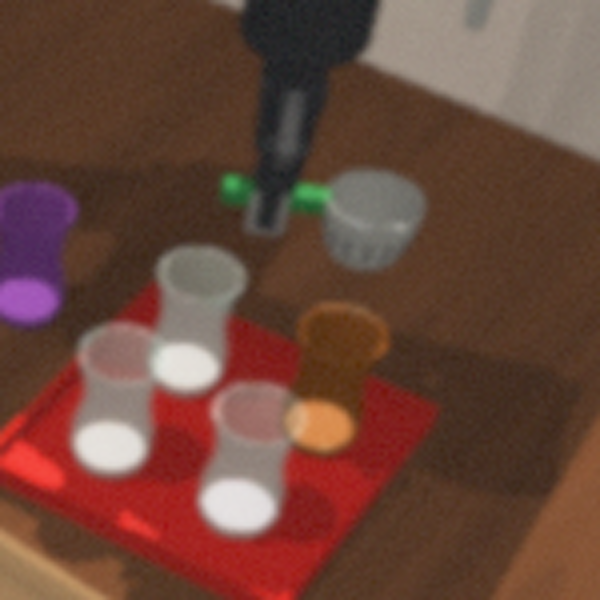

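View pics/top6c.png

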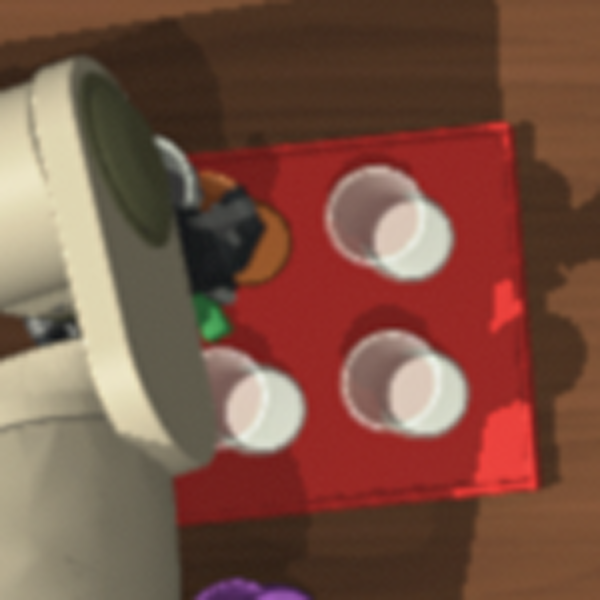

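Run:
```python
from h import *
import pickle
S=pickle.load(open("scene6.pkl","rb"))
o=observe();z=o["position"][2]-.0106+.036
print("strainer rim scene",onz(S,360+375/4,70+207/4,z), "expected from tool", o["position"][:2]+.064*o["tool_rot"][:2,0])
print("amber scene",onz(S,360+344/4,70+335/4,.095))
for p in [(201,277),(124,355),(258,413)]: print("clear",onz(S,360+p[0]/4,70+p[1]/4,.095))
T=pickle.load(open("top0.pkl","rb"))
for p in [(119,133),(281,128),(132,303),(296,285)]: print("top",onz(T,110+p[0]/3.8,170+p[1]/3.8,.095))
W=pickle.load(open("wrist6.pkl","rb"))
print("wrist rim",onz(W,326,134,z),"glasses",onz(W,249,299,.095),onz(W,491,217,.095))
```

```text
strainer rim scene [0.5766993  0.30493724 0.20034515] expected from tool [0.57236989 0.31463569]
amber scene [0.57645201 0.31253674 0.095     ]
clear [0.47222798 0.30145958 0.095     ]
clear [0.47811879 0.20303298 0.095     ]
clear [0.57378782 0.21287253 0.095     ]
top [0.57282648 0.31390553 0.095     ]
top [0.5726682  0.21370321 0.095     ]
top [0.46735239 0.30473724 0.095     ]
top [0.47525233 0.20437262 0.095     ]
wrist rim [0.57510434 0.31417113 0.20034515] glasses [0.47105962 0.30686358 0.095     ] [0.57585106 0.2142156  0.095     ]
```

Request:
jog_arm(travel=[[0, 0, -0.006], [0, 0, -0.01], [0, 0, -0.01], [0, 0, -0.008], [0, 0, -0.004], [0, 0, -0.001], [0, 0, 0], [0, 0, 0]], dr=[[0, 0, 0], [0, 0, 0], [0, 0, 0], [0, 0, 0], [0, 0, 0], [0, 0, 0], [0, 0, 0], [0, 0, 0]])

```text
time_s: 14.13
position: [0.5162, 0.284, 0.1356]
tool_rot: [[0.878, 0.479, 0.001], [0.479, -0.878, 0.0], [0.001, 0.0, -1.0]]
ft_force: [-0.0, -0.2, -1.0]
grip_width: 0.0128
```

Run:
```python
from h import *
import pickle
im=get_image("scene");pickle.dump(im,open("scene7.pkl","wb"))
cv2.imwrite("pics/s7.png",cv2.resize(im["color"][110:190,410:490,::-1],None,fx=7.5,fy=7.5,interpolation=cv2.INTER_CUBIC))
im=get_image("top");cv2.imwrite("pics/t7.png",cv2.resize(im["color"][170:260,110:200,::-1],None,fx=6,fy=6,interpolation=cv2.INTER_CUBIC))
o=observe();print(o["time_s"],o["position"],o["tool_rot"].round(3).tolist(),o["grip_width"],o["ft_force"])
```

```text
14.2333 [0.51620532 0.28397153 0.13578442] [[0.878, 0.479, 0.001], [0.479, -0.878, 0.0], [0.001, 0.0, -1.0]] 0.01294961802966949 [ 0.59259137  0.23979073 -1.43502686]
```

View pics/s7.png

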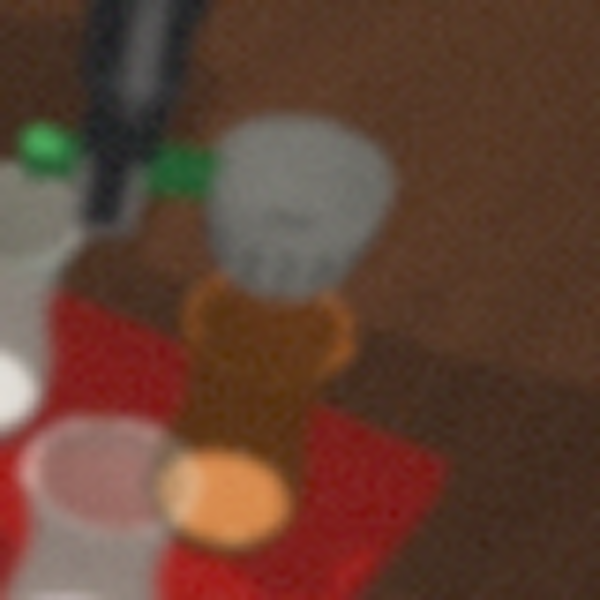

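View pics/t7.png

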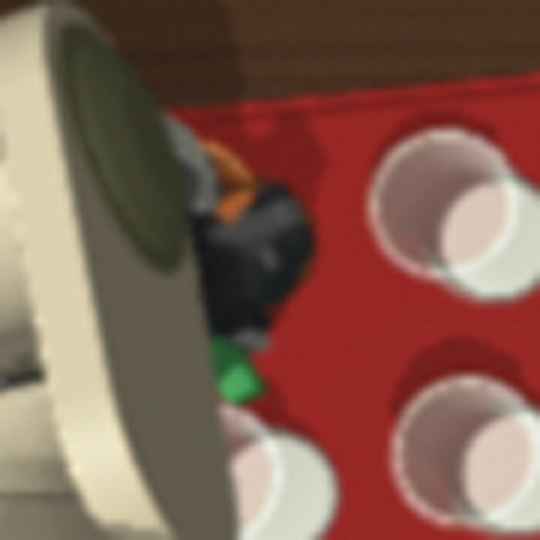

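Run:
```python
from h import *
import pickle
S=pickle.load(open("scene7.pkl","rb"))
def ext(c,z,r):
    a=np.linspace(0,2*np.pi,90);P=np.array([proj(S,(c[0]+r*np.cos(t),c[1]+r*np.sin(t),z)) for t in a])
    P=(P-[410,110])*7.5; return P.min(0).round(),P.max(0).round()
o=observe()
C=o["position"][:2]+.064*o["tool_rot"][:2,0];print(C)
print("rim exp",ext(C,.1612,.030),"bot exp",ext(C,.1252,.022),"amber exp",ext((.574,.3135),.095,.029),"amber foot",ext((.574,.3135),.005,.023))
print("handle tip exp",(np.array(proj(S,(*(C-.092*o["tool_rot"][:2,0]),.1552)))-[410,110])*7.5)
```

```text
[0.57237665 0.31464365]
rim exp (array([214., 111.]), array([396., 224.])) bot exp (array([217., 211.]), array([347., 294.])) amber exp (array([181., 270.]), array([350., 379.])) amber foot (array([151., 469.]), array([277., 556.]))
handle tip exp [ 26.00357015 145.80411817]
```

Request:
jog_arm(travel=[[0.0015, 0, 0.001], [0, 0, 0], [0, 0, 0], [0, 0, 0], [0, 0, 0], [0, 0, 0], [0, 0, 0], [0, 0, 0]], dr=[[0, 0, 0], [0, 0, 0], [0, 0, 0], [0, 0, 0], [0, 0, 0], [0, 0, 0], [0, 0, 0], [0, 0, 0]])

```text
time_s: 14.9
position: [0.5175, 0.2839, 0.1363]
tool_rot: [[0.878, 0.479, 0.0], [0.479, -0.878, -0.0], [0.0, 0.0, -1.0]]
ft_force: [0.1, -0.7, -1.2]
grip_width: 0.0131
```

Run:
```python
from h import *
im=get_image("wrist");save(im,"w8.png")
im=get_image("scene");save(im,"s8.png")
o=observe();print(o["time_s"],o["position"],o["grip_width"],o["ft_force"],np.abs(o["qvel"]).max())
```

```text
15.0 [0.51747462 0.28391509 0.13629473] 0.01283335244428124 [-0.22617341  0.22228947 -1.29888847] 0.10752622084917615
```

View pics/w8.png

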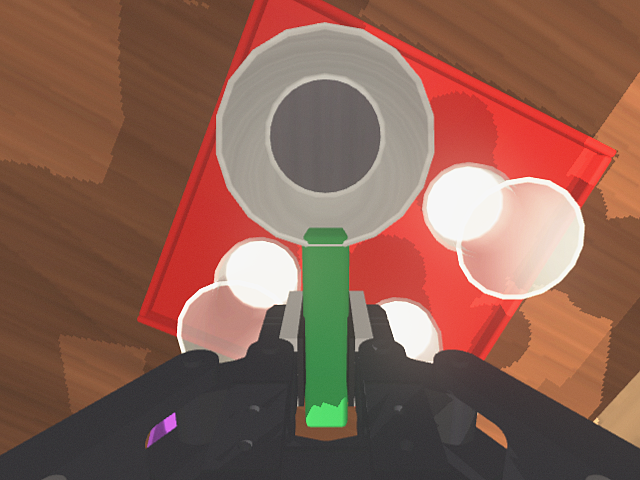

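View pics/s8.png

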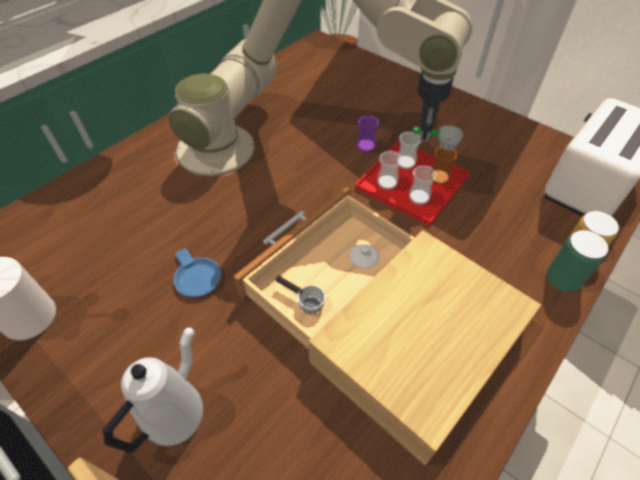

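```bash
python3 -c "
from rig import close_job
print(close_job())"
```

```text
the job is handed in; nothing more can be done
None
```

I pulled the drawer out to its stop, lifted out the green-handled strainer, and handed the job in at about 15 s with the arm still holding the strainer over the amber glass. No verdict was reported.

**Drawer:** it hit the stop clearly, with about 41 N of pull and no more movement. It may have moved back 1–2 mm when I let go of the handle.

**Strainer position:** the underside is about 30–31 mm above the rim, worked out from the grasp height. The basket centre is about (0.574, 0.315), and I put the glass's mouth at about (0.574–0.575, 0.314).

**Level and grip:** the rim and floor circles in the wrist view line up to about 1 mm, so it is level to roughly 1.3°. The strainer has not slipped in the gripper, and the grip is steady at 60 N.

**Everything else:** in the last pictures the glasses, tray, teapot and spoon rest look unmoved. The black-handled strainer and the lid are still in the drawer. I saw no sign of contact with any glass.

**Checks that disagreed:**
- The views differ by 2–4 mm on where the amber glass and the strainer are.
- An early hand-read pixel from the scene camera put the strainer about 10 mm off. A closer look after lowering it agreed with the calculated position to about 1–2 mm.
- In that closer look the underside appeared perhaps 2 mm lower than calculated, so I raised it 1 mm. In the final wrist view the strainer completely hides the amber glass.

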